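Make up the bottling kit and the pressing kit

ROBOT

A 7-joint arm with a two-finger parallel gripper is mounted at the origin on a cart in front of the work surface, level with it; the furniture and walls round the work are solid. World frame = base frame: x ahead of the robot, y to its left, z up, the work surface at z = 0. Lengths are in mm, angles in rad, forces in N, time in s.
With the tool pointing down it reaches from about 350 to 900 mm from the base axis. Payload 7.2 kg.
Tool frame: the origin (TCP) lies at the very end of the fingers, on their centre line; the grasp point (between the pads) lies 19 mm behind it; z points along the fingers, y is the direction in which the jaws open and shut (so a half turn about z gives the same grasp; the last joint's range is limited). The gripper opens to 85 mm and grips with 20 to 120 N. Pads are 22 mm wide; open, the fingers measure 114 mm over their backs; the gripper's body (76 mm by 85 mm) begins 54 mm behind the grasp point. The pads swing forward as they close: fully open they stand 13 mm farther back than shut.
Start: joints at [1.035, 0.411, -0.013, 1.596, 0.006, 1.134, -0.082], TCP at [281.817, -557.86, 231.297] pointing down, gripper open.
Joint ranges: [-2.95, 2.95], [-0.29, 1.99], [-1.47, 1.44], [0.14, 2.54], [-1.03, 4.17], [0.13, 1.85], [-2.86, 2.86]. Speed limits (rad/s): [2.39, 2.39, 3.01, 3.01, 3.14, 3.14, 3.14].

INTERFACE

Orientations are given as [roll, pitch, yaw] about the fixed x, y, z axes, in that order (R = Rz(yaw) Ry(pitch) Rx(roll)).
In Python, from station import telemetry, vision, arm gives the robot as it stands.
- The arm moves only by the tool drive_tool, never from a script. Its argument "steps" is a list of rows, each an object with "slide": the shift along the tool's x, y, z in cm, a list of three; "delta_rot": the turn, a rotation vector about the tool's x, y, z in degrees, a list of three. A call has 1 to 20 rows; each row is the pose to reach, as a shift and turn from the pose measured when the call began, along the tool's axes at that moment; what a row does not reach only later rows make up. A row lasts 1/12 s, in which the tool goes at most 41.7 mm and 7.16 degrees, less where a joint would pass 70% of its speed; a pose out of reach is approached as far as the arm can. A call with a gripper value outside its range is refused whole. "gripper" is the closure, from 0 (fully open) to 1 (shut), set as the call begins (left out, the last holds). The fingers move at their own pace and stop on an object; "newtons" is the grip in N (left out, the last holds). Time passes only in rows, so rows that repeat a pose let the fingers close. It gives the time, the measured TCP pose, the force and the opening at its end, in the units of the state.
- telemetry.get_state(): the state, without advancing time (a new reading comes with each control period).
- vision.capture(name): name is "side" or "top"; returns a dict with "frame" (480x640x3 uint8, red, green, blue), "range_z" (480x640 float32, mm along the optical axis (not along the pixel's ray), 0 where there is no reading), "intrinsics" (3x3 intrinsics, pixels), "R" (3x3) and "t" (3): a world point X has camera coordinates R X + t. Camera axes: x right, y down, z forward; pixel columns grow to the right and rows downward; lengths in mm; the calibration is good to about 2 mm. A picture is of the moment at which its call begins.
- arm.sign_off(): hands the job in, once; it reports no verdict.
The state is a dict: "time": time; "q": joint angles; "joint_velocities": joint speeds; "effort": joint torques, N m; "position": TCP position; "tool_rot": TCP orientation; "contact_force": force on the tool from outside, world axes, zero at the start; "moment": the same for the moment, N m; "grip_width": finger opening in mm.
Only numpy, scipy, OpenCV 4.12 (cv2) and the standard library are available. Lean on these libraries where they do the work, as an engineer would, in place of code of your own. Each camera call takes 0.05 s, during which the arm holds its last target. There are 200 camera calls.

TASK

Make up two sample-preparation kits from the stock on the bench. The bottling kit, in the larger three-well tray, gets the screw-cap jar, the powder funnel and the tall vial; the pressing kit, in the smaller two-well tray, gets the die plunger and the short vial. Stand each thing upright on the floor of the well that is cut to its size, leave it there released, and do not shift the glass beaker or the ring sieve that stand among the stock.

Things in the scene. Friction and masses are not known exactly. Their poses are not given: they have to be found in the camera images.
- bottling_tray: Larger kit tray, grey plastic rim round a light grey foam insert with THREE round dark-floored wells in a row, 254 mm long (274 over the end tabs) by 116 mm, rim 23 mm high; fixed. Origin at the centre of its underside, x across the row, y along the row, z up. The wells are 15 mm deep, their floors 5 mm above the origin, all at x = 0: jar well 78 mm diameter at y = +73 mm, funnel well 86 mm diameter (the middle one) at y = -17 mm, vial well 44 mm diameter at y = -90 mm.
- pressing_tray: Smaller kit tray of the same make with TWO round wells, 138 mm long (158 over the end tabs) by 86 mm, rim 23 mm high; fixed. Origin at the centre of its underside, x across the row, y along the row, z up. Wells 15 mm deep, floors 5 mm above the origin, at x = 0: plunger well 56 mm diameter at y = +26 mm, vial well 44 mm diameter at y = -32 mm.
- sample_jar_center (a point): Glass screw-cap jar, the largest stock item, standing: 100 mm high, body 61 mm diameter, black cap 54 mm diameter over its top 26 mm (the cap is tight and does not come off); about 0.16 kg. Grasp the cap. Point: on its axis, half-way up (50 mm above its foot).
- powder_funnel_center (a point): White powder funnel standing on its wide rim, stem up: 72 mm high, rim 69 mm diameter, cone 41 mm high, then a stem about 20 mm wide (grasp it there, 60 mm above the rim). About 30 g. Point: on its axis, half-way up (36 mm above the rim).
- tall_vial_center (a point): The taller of two glass vials of ground sample, white cap: 27 mm diameter, 76 mm high, standing. About 30 g. Point: on its axis, half-way up (38 mm above its foot).
- short_vial_center (a point): The shorter of two glass vials of ground sample, black cap: 27 mm diameter, 62 mm high, standing. About 30 g. Point: on its axis, half-way up (31 mm above its foot).
- die_plunger_center (a point): Steel plunger of the pellet die: a plain stepped cylinder with a wider head, 39 mm diameter, 39 mm high, standing, head up; grasp it across the head. About 0.28 kg. Point: on its axis, half-way up (19.5 mm above its foot).
- glass_beaker_center (a point): Empty glass beaker, 58 mm diameter, 79 mm high, loose; stays where it is. Point: on its axis, half-way up. (The tall pellet press left of the stock fills the bench at y > 0.36 m, x 0.47 to 0.88 m: keep clear of it.)
- mill_sieve_center (a point): Steel ring sieve of the mill, open ring 83 mm diameter, 36 mm high, loose; stays where it is. Point: on its axis, half-way up.

How it is judged (in metres and radians):
At the end, for the whole second after the job is handed in: Each of the five things stands in its own well of its own tray: within 12 mm of the well centre in x and y, within 4 mm of its height on the well floor, upright within 0.12 rad, released and at rest; beaker and ring sieve are within 20 mm of where they stood (x of sample_jar_center in the frame of bottling_tray between -0.012 and 0.012 m and y of sample_jar_center in the frame of bottling_tray between 0.061 and 0.085 m and z of sample_jar_center in the frame of bottling_tray between 0.051 and 0.059 m and angle between each of sample_jar_center, powder_funnel_center, tall_vial_center, die_plunger_center, short_vial_center's own z axis and vertical below 0.12 rad and linear speed of each of sample_jar, powder_funnel, tall_vial, die_plunger, short_vial below 0.02 m/s and x of powder_funnel_center in the frame of bottling_tray between -0.012 and 0.012 m and y of powder_funnel_center in the frame of bottling_tray between -0.029 and -0.005 m and z of powder_funnel_center in the frame of bottling_tray between 0.037 and 0.045 m and x of tall_vial_center in the frame of bottling_tray between -0.012 and 0.012 m and y of tall_vial_center in the frame of bottling_tray between -0.102 and -0.078 m and z of tall_vial_center in the frame of bottling_tray between 0.039 and 0.047 m and x of die_plunger_center in the frame of pressing_tray between -0.012 and 0.012 m and y of die_plunger_center in the frame of pressing_tray between 0.014 and 0.038 m and z of die_plunger_center in the frame of pressing_tray between 0.0205 and 0.0285 m and x of short_vial_center in the frame of pressing_tray between -0.012 and 0.012 m and y of short_vial_center in the frame of pressing_tray between -0.044 and -0.02 m and z of short_vial_center in the frame of pressing_tray between 0.032 and 0.04 m and distance of each of glass_beaker_center, mill_sieve_center from where it was at the start of the episode below 0.02 m); the robot touches nothing.
It fails at once if the glass beaker or the ring sieve is shifted by more than 30 mm or knocked over (distance of any of glass_beaker_center, mill_sieve_center from where it was at the start of the episode above 0.03 m or angle between any of glass_beaker_center, mill_sieve_center's own z axis and vertical above 0.5 rad).
It also fails if it takes over 106 s, if anything falls off the work surface, if the arm or the gripper's body presses on something with over 40 N, if the wrist force passes 120 N, or if a joint passes its speed limit or range.

## Working session

There is one attempt and no reset: what is moved stays moved. The work goes in short steps, Python scripts to look and compute and a tool call to move; the robot and the scene stay as the last step left them, time stands still between calls to the robot, and variables do not carry over. Pictures are saved under pics/ and viewed, about 12 in all and at most 16, crops included, and the job is handed in when it is done.

Besides the shell and the picture viewer there is one more tool, called after "Emit:" by a JSON object that holds its "fn" and its "kwargs". drive_tool: Moves the arm, as the interface text tells. Its arguments: {"type":"object","properties":{"steps":{"type":"array","items":{"type":"object","properties":{"slide":{"type":"array","items":{"type":"number"}},"delta_rot":{"type":"array","items":{"type":"number"}}}}},"gripper":{"type":"number"},"newtons":{"type":"number"}},"required":["steps"]}

```bash
mkdir -p pics; ls; python3 - <<'E'
from station import telemetry, vision
import cv2,numpy as np
print(telemetry.get_state())
for n in ("top","side"):
    c=vision.capture(n); np.savez(f"{n}0.npz",**c)
    cv2.imwrite(f"pics/{n}0.png",c["frame"][:,:,::-1])
    print(n,c["intrinsics"],c["R"],c["t"])
E
```

```text
pics
{'time': 0.0, 'q': array([ 1.03483889,  0.41188044, -0.01273757,  1.59704441,  0.00555283,
        1.13427311, -0.08221143]), 'joint_velocities': array([ 8.56348541e-04,  5.68014066e-04, -1.59603381e-04,  1.07385694e-03,
       -7.22042736e-06, -1.40736494e-05,  3.52004015e-04]), 'effort': array([ 2.07189282e-04, -6.00634432e+01,  6.82457127e-01, -2.99420750e+01,
        1.38281495e-02,  1.05149325e-02,  2.65856585e-05]), 'position': array([ 281.57399301, -557.43307359,  230.4648769 ]), 'tool_rot': array([-3.14002268e+00,  5.83970975e-05,  4.67774133e-01]), 'contact_force': array([ 0.34617643, -0.47248183,  0.11012189]), 'moment': array([ 0.02487085, -0.00904445,  0.02189481]), 'grip_width': 85.18114615403367}
top [[558.23375336   0.         323.49858587]
 [  0.         558.23375336 239.79310221]
 [  0.           0.           1.        ]] [[-0.00347231 -0.99967127 -0.02540254]
 [-0.99488446  0.00601812 -0.10083991]
 [ 0.10095964  0.02492245 -0.99457831]] [ 13.77281168 572.43175688 911.87323313]
side [[591.48347977   0.         325.96491574]
 [  0.         591.48347977 240.97287889]
 [  0.           0.           1.        ]] [[-0.98803021 -0.15306474  0.01917017]
 [-0.127409    0.73966176 -0.66080816]
 [ 0.08696699 -0.65534088 -0.75030999]] [ 555.76724395  122.34457954 1054.10957357]
```

View pics/top0.png

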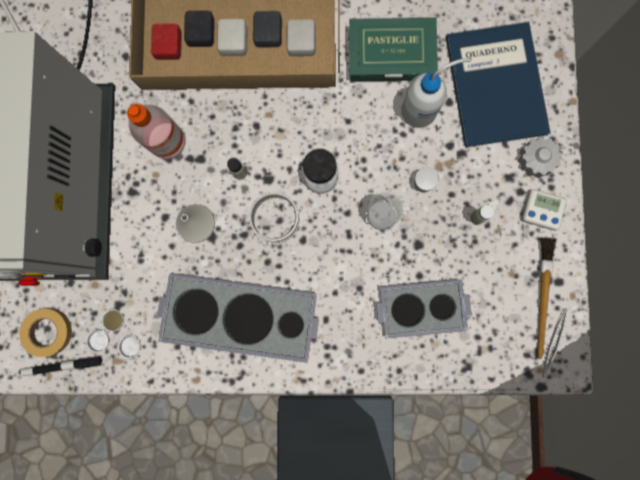

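View pics/side0.png

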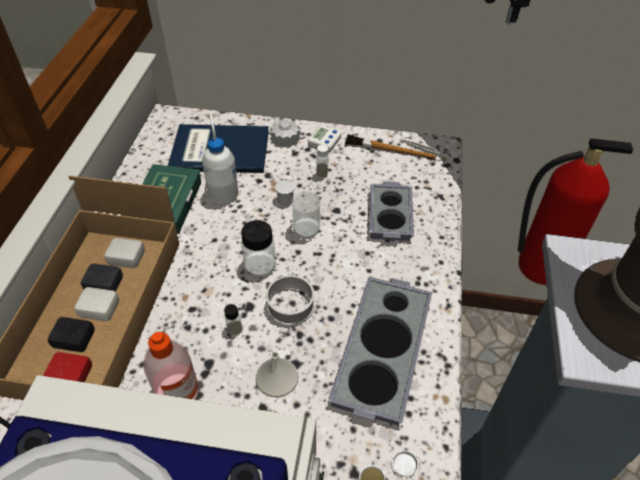

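```bash
cat > h.py <<'E'
import numpy as np,cv2
from station import telemetry, vision
def cloud(c):
    K,R,t=c["intrinsics"],c["R"],c["t"]
    v,u=np.mgrid[0:480,0:640]; d=c["range_z"]
    P=np.stack([(u-K[0,2])/K[0,0]*d,(v-K[1,2])/K[1,1]*d,d],-1)
    W=(P-t)@R; W[d==0]=np.nan
    return W
def ray(c,uv,z):
    K,R,t=c["intrinsics"],c["R"],c["t"]
    uv=np.asarray(uv,float).reshape(-1,2)
    d=np.c_[(uv-K[:2,2])/[K[0,0],K[1,1]],np.ones(len(uv))]@R
    o=-R.T@t
    return o+d*((z-o[2])/d[:,2])[:,None]
def proj(c,X):
    p=c["R"]@np.asarray(X,float)+c["t"]; p=c["intrinsics"]@p
    return p[:2]/p[2]
E
python3 - <<'E'
from h import *
T=dict(np.load("top0.npz"));S=dict(np.load("side0.npz"))
W=cloud(T);WS=cloud(S)
v,u=np.mgrid[0:480,0:640]
print("table z",np.nanmedian(W[345:385,330:370,2]))
# tops: (pix, z lo, z hi)
for n,(px,r,zt,tol) in dict(jar=((320,168),26,100,4),funnel=((190,220),24,72,4),short=((236,166),16,62,4),tall=((484,212),16,76,4),plunger=((426,180),18,39,4),beaker=((382,210),26,79,5),sieve=((275,218),30,36,5)).items():
    res=[]
    base=np.nanmedian(W[px[1]-r:px[1]+r,px[0]-r:px[0]+r].reshape(-1,3),0)
    for C in (W,WS):
        m=(np.abs(C[...,2]-zt)<tol)&(np.hypot(C[...,0]-base[0],C[...,1]-base[1])<70)
        if m.sum()<5: res.append((int(m.sum()),)); continue
        P=C[m]; cc,rr=cv2.minEnclosingCircle(P[:,:2].astype(np.float32))
        res.append((int(m.sum()),np.round(cc,1),round(rr,1),round(float(np.median(P[:,2])),1)))
    print(n,np.round(base),res)
# trays
for n,(px) in dict(big=(238,316),small=(423,308)).items():
  for C,nm in ((W,"top"),(WS,"side")):
    base=ray(T,px,20)[0]
    R=160 if n=="big" else 95
    m=(C[...,2]>14)&(C[...,2]<30)&(np.hypot(C[...,0]-base[0],C[...,1]-base[1])<R)&(C[...,0]<base[0]+90)
    m=cv2.morphologyEx(m.astype(np.uint8),cv2.MORPH_OPEN,np.ones((3,3)))
    P=C[m>0]; print(n,nm,len(P),cv2.minAreaRect(P[:,:2].astype(np.float32)),np.median(P[:,2]))
g=cv2.cvtColor(T["frame"],cv2.COLOR_RGB2GRAY)
m=(g<50).astype(np.uint8); m[:270]=0;m[365:]=0;m[:,:160]=0;m[:,470:]=0
for c in cv2.findContours(m,0,2)[0]:
    if cv2.contourArea(c)>300:
        q=c.reshape(-1,2)
        for z in (5,20):
            p=ray(T,q,z)[:,:2].astype(np.float32)
            print(z,cv2.contourArea(c),cv2.fitEllipse(p))
E
```

```text
table z 0.30097757354302396
jar [687.  16.  10.] [(849, array([686. ,  15.7]), 27.1, 99.2), (564, array([686.5,  15.9]), 28.0, 100.0)]
funnel [609. 240.   4.] [(22, array([607.1, 236.6]), 5.8, 70.9), (45, array([607.1, 235.8]), 6.9, 70.6)]
short [701. 161.   1.] [(140, array([697.3, 159.3]), 11.8, 61.5), (136, array([696.8, 159.4]), 11.9, 62.1)]
tall [ 616. -255.    1.] [(155, array([ 612.6, -251.2]), 11.4, 75.5), (76, array([ 611.5, -251.1]), 11.6, 76.6)]
plunger [ 675. -163.    1.] [(423, array([ 661.5, -141.3]), 44.0, 38.9), (245, array([ 659. , -143.8]), 44.8, 39.7)]
beaker [626. -88.   2.] [(193, array([618.2, -88.8]), 29.0, 77.6), (168, array([617.2, -89.8]), 29.9, 77.5)]
sieve [615.  97.   0.] [(335, array([613. ,  95.4]), 41.7, 35.9), (374, array([611.5,  94.6]), 43.0, 36.2)]
big top 6497 ((443.84515380859375, 157.15939331054688), (272.5251159667969, 116.10759735107422), 82.01862335205078) 20.79466816155974
big side 6025 ((443.86749267578125, 156.05104064941406), (274.2197570800781, 116.12416076660156), 81.96209716796875) 21.712480125118528
small top 3117 ((457.5621032714844,
[... 650 characters left out ...]
19430541992), 160.19808959960938)
5 717.0 ((454.1566467285156, -130.79470825195312), (51.03844451904297, 51.42118453979492), 143.88990783691406)
20 717.0 ((454.5212097167969, -128.94483947753906), (50.2409782409668, 50.61772918701172), 143.88975524902344)
5 1745.5 ((440.14593505859375, 141.18251037597656), (80.07119750976562, 81.14518737792969), 98.41608428955078)
20 1745.5 ((440.72943115234375, 138.78274536132812), (78.82008361816406, 79.87730407714844), 98.41612243652344)
5 1381.5 ((452.54071044921875, 231.16055297851562), (71.09078216552734, 73.27508544921875), 70.89118194580078)
20 1381.5 ((452.9305114746094, 227.35488891601562), (69.97999572753906, 72.13016510009766), 70.89118194580078)
```

```bash
python3 - <<'E'
from h import *
T=dict(np.load("top0.npz"));S=dict(np.load("side0.npz"))
W=cloud(T);WS=cloud(S)
for n,xy,r,bands in (("plunger",(660,-163),32,((34,44),(8,30))),("funnel",(607,237),50,((66,76),(55,66),(45,55),(36,44),(5,12),(3,8)))):
  for lo,hi in bands:
    for C in (W,WS):
        P=C[(C[...,2]>lo)&(C[...,2]<hi)&(np.hypot(C[...,0]-xy[0],C[...,1]-xy[1])<r)]
        if len(P)>4:
            c,rr=cv2.minEnclosingCircle(P[:,:2].astype(np.float32)); print(n,lo,hi,len(P),np.round(c,1),round(rr,1),np.round(P.min(0)),np.round(P.max(0)))
a=cv2.resize(S["frame"][165:265,255:355,::-1],None,fx=4,fy=4,interpolation=2)
b=cv2.resize(S["frame"][310:410,220:320,::-1],None,fx=4,fy=4,interpolation=2)
cv2.imwrite("pics/crop.png",np.hstack([a,b]))
E
```

```text
plunger 34 44 414 [ 674.5 -162.3] 19.5 [ 656. -180.   35.] [ 692. -143.   44.]
plunger 34 44 228 [ 675.  -162.5] 20.9 [ 655. -182.   34.] [ 692. -142.   44.]
plunger 8 30 30 [ 667.5 -157.2] 14.3 [ 658. -169.    8.] [ 675. -145.   21.]
plunger 8 30 115 [ 673.8 -157.8] 16.6 [ 657. -163.    8.] [ 690. -144.   30.]
funnel 66 76 27 [607.  236.6] 5.8 [602. 231.  66.] [612. 242.  74.]
funnel 66 76 51 [607.1 235.8] 6.9 [601. 230.  67.] [612. 242.  74.]
funnel 55 66 28 [606.6 236.5] 6.1 [600. 230.  55.] [612. 242.  66.]
funnel 55 66 40 [606.8 236.7] 6.9 [601. 230.  56.] [612. 243.  65.]
funnel 45 55 25 [607.1 235.1] 7.0 [600. 229.  45.] [611. 242.  54.]
funnel 45 55 31 [605.6 239.3] 6.9 [600. 234.  45.] [613. 246.  55.]
funnel 36 44 89 [605.6 236.5] 13.9 [593. 223.  36.] [619. 248.  44.]
funnel 36 44 120 [606.  237.8] 14.0 [593. 225.  36.] [619. 252.  44.]
funnel 5 12 264 [610.2 234. ] 37.8 [574. 203.   5.] [641. 269.  12.]
funnel 5 12 281 [609.3 240.8] 41.4 [573. 203.   5.] [648. 282.  12.]
funnel 3 8 176 [605.9 238.1] 49.4 [559. 192.   3.] [654. 283.   8.]
funnel 3 8 259 [607.  236.9] 49.9 [557. 189.   3.] [657. 285.   8.]
```

View pics/crop.png

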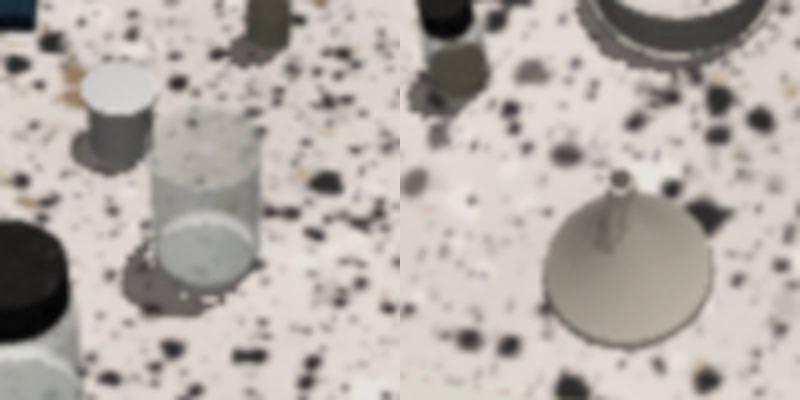

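Emit:
{"fn": "drive_tool", "kwargs": {"steps": [{"slide": [0,0,0],"delta_rot": [0,0,-7]},{"slide": [0,0,0],"delta_rot": [0,0,-14]},{"slide": [0,0,0],"delta_rot": [0,0,-21]},{"slide": [0,0,0],"delta_rot": [0,0,-28]},{"slide": [0,0,0],"delta_rot": [0,0,-35]},{"slide": [0,0,0],"delta_rot": [0,0,-42]},{"slide": [0,0,0],"delta_rot": [0,0,-49]},{"slide": [0,0,0],"delta_rot": [0,0,-56]},{"slide": [0,0,0],"delta_rot": [0,0,-63.2]},{"slide": [0,0,0],"delta_rot": [0,0,-63.2]},{"slide": [0,0,0],"delta_rot": [0,0,-63.2]}], "gripper": 0, "newtons": 40}}

```text
time: 1.02
position: [281.3, -557.4, 230.1]
tool_rot: [-3.141, -0.002, 1.567]
contact_force: [-0.9, 0.4, -0.8]
grip_width: 85.0
```

Emit:
{"fn": "drive_tool", "kwargs": {"steps": [{"slide": [1,1,0]},{"slide": [3,3.2,1]},{"slide": [6,6.4,2]},{"slide": [9,9.7,3]},{"slide": [12,12.9,4]},{"slide": [15,16.1,5]},{"slide": [18,19.3,6]},{"slide": [21,22.6,7]},{"slide": [24,25.8,8]},{"slide": [27,29,8]},{"slide": [29.5,32,8]},{"slide": [30.6,33.1,8]},{"slide": [30.6,33.1,8]},{"slide": [30.6,33.1,8]},{"slide": [30.6,33.1,8]},{"slide": [30.6,33.1,8]}]}}

```text
$.steps[0]: bad value
```

Emit:
{"fn": "drive_tool", "kwargs": {"steps": [{"slide": [1,1,0],"delta_rot": [0,0,0]},{"slide": [3,3.2,1],"delta_rot": [0,0,0]},{"slide": [6,6.4,2],"delta_rot": [0,0,0]},{"slide": [9,9.7,3],"delta_rot": [0,0,0]},{"slide": [12,12.9,4],"delta_rot": [0,0,0]},{"slide": [15,16.1,5],"delta_rot": [0,0,0]},{"slide": [18,19.3,6],"delta_rot": [0,0,0]},{"slide": [21,22.6,7],"delta_rot": [0,0,0]},{"slide": [24,25.8,8],"delta_rot": [0,0,0]},{"slide": [27,29,8],"delta_rot": [0,0,0]},{"slide": [29.5,32,8],"delta_rot": [0,0,0]},{"slide": [30.6,33.1,8],"delta_rot": [0,0,0]},{"slide": [30.6,33.1,8],"delta_rot": [0,0,0]},{"slide": [30.6,33.1,8],"delta_rot": [0,0,0]}]}}

```text
time: 2.18
position: [615.3, -248.7, 149.8]
tool_rot: [-3.141, -0.004, 1.569]
contact_force: [-0.6, -0.2, -0.5]
grip_width: 85.7
```

Emit:
{"fn": "drive_tool", "kwargs": {"steps": [{"slide": [-0.2,-0.3,2],"delta_rot": [0,0,0]},{"slide": [-0.2,-0.3,5],"delta_rot": [0,0,0]},{"slide": [-0.2,-0.3,8],"delta_rot": [0,0,0]},{"slide": [-0.2,-0.3,10],"delta_rot": [0,0,0]},{"slide": [-0.2,-0.3,10.6],"delta_rot": [0,0,0]},{"slide": [-0.2,-0.3,10.6],"delta_rot": [0,0,0]},{"slide": [-0.2,-0.3,10.6],"delta_rot": [0,0,0]}]}}

```text
time: 2.77
position: [612.2, -251.3, 44.6]
tool_rot: [-3.141, -0.003, 1.566]
contact_force: [-0.0, -0.4, -0.6]
grip_width: 85.7
```

Emit:
{"fn": "drive_tool", "kwargs": {"steps": [{"slide": [0,0,0],"delta_rot": [0,0,0]},{"slide": [0,0,0],"delta_rot": [0,0,0]},{"slide": [0,0,0],"delta_rot": [0,0,0]},{"slide": [0,0,0],"delta_rot": [0,0,0]},{"slide": [0,0,0],"delta_rot": [0,0,0]},{"slide": [0,0,0],"delta_rot": [0,0,0]},{"slide": [0,0,0],"delta_rot": [0,0,0]},{"slide": [0,0,0],"delta_rot": [0,0,0]}], "gripper": 1, "newtons": 30}}

```text
time: 3.43
position: [612.6, -251.4, 45.4]
tool_rot: [3.141, -0.003, 1.566]
contact_force: [-1.3, 1.0, 5.7]
grip_width: 25.2
```

Emit:
{"fn": "drive_tool", "kwargs": {"steps": [{"slide": [0,0,-2],"delta_rot": [0,0,0]},{"slide": [0,0,-5],"delta_rot": [0,0,0]},{"slide": [1,-0.6,-8],"delta_rot": [0,0,0]},{"slide": [4,-2.3,-8.5],"delta_rot": [0,0,0]},{"slide": [7,-4,-8.5],"delta_rot": [0,0,0]},{"slide": [10,-5.7,-8.5],"delta_rot": [0,0,0]},{"slide": [13,-7.5,-8.5],"delta_rot": [0,0,0]},{"slide": [16,-9.2,-8.5],"delta_rot": [0,0,0]},{"slide": [19,-10.9,-8.5],"delta_rot": [0,0,0]},{"slide": [22,-12.6,-8.5],"delta_rot": [0,0,0]},{"slide": [25,-14.4,-8.5],"delta_rot": [0,0,0]},{"slide": [28,-16.1,-8.5],"delta_rot": [0,0,0]},{"slide": [30.5,-17.5,-8.5],"delta_rot": [0,0,0]},{"slide": [31.8,-18.2,-8.5],"delta_rot": [0,0,0]},{"slide": [31.8,-18.2,-8.5],"delta_rot": [0,0,0]},{"slide": [31.8,-18.2,-8.5],"delta_rot": [0,0,0]},{"slide": [31.8,-18.2,-8.5],"delta_rot": [0,0,0]}]}}

```text
time: 4.85
position: [432.5, 66.3, 131.2]
tool_rot: [3.141, -0.002, 1.566]
contact_force: [0.4, 0.3, -0.1]
grip_width: 25.2
```

```bash
python3 - <<'E'
from h import *
c=vision.capture("side"); cv2.imwrite("pics/s1.png",c["frame"][:,:,::-1])
s=telemetry.get_state(); print(s["position"],s["tool_rot"],s["grip_width"],s["contact_force"])
E
```

```text
[432.56019897  66.11382325 131.15101888] [ 3.14112868e+00 -2.34651944e-03  1.56481710e+00] 24.847564524898743 [ 0.04419843 -0.71511286 -0.82870067]
```

View pics/s1.png

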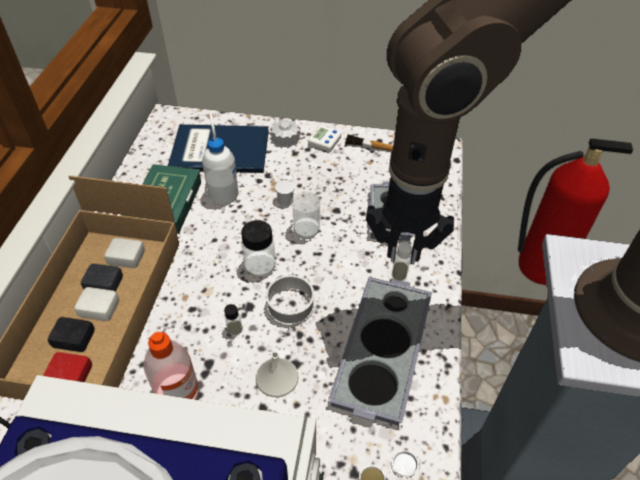

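Emit:
{"fn": "drive_tool", "kwargs": {"steps": [{"slide": [0.1,-0.1,1],"delta_rot": [0,0,0]},{"slide": [0.1,-0.1,3],"delta_rot": [0,0,0]},{"slide": [0.1,-0.1,5],"delta_rot": [0,0,0]},{"slide": [0.1,-0.1,6.5],"delta_rot": [0,0,0]},{"slide": [0.1,-0.1,7.2],"delta_rot": [0,0,0]},{"slide": [0.1,-0.1,7.6],"delta_rot": [0,0,0]},{"slide": [0.1,-0.1,7.9],"delta_rot": [0,0,0]},{"slide": [0.1,-0.1,8.0],"delta_rot": [0,0,0]},{"slide": [0.1,-0.1,8.0],"delta_rot": [0,0,0]},{"slide": [0.1,-0.1,8.0],"delta_rot": [0,0,0]}]}}

```text
time: 5.73
position: [432.0, 67.3, 51.7]
tool_rot: [3.14, -0.002, 1.565]
contact_force: [0.1, -0.6, 0.9]
grip_width: 24.9
```

Emit:
{"fn": "drive_tool", "kwargs": {"steps": [{"slide": [0,0,0.1],"delta_rot": [0,0,0]},{"slide": [0,0,0.1],"delta_rot": [0,0,0]},{"slide": [0,0,0.1],"delta_rot": [0,0,0]}]}}

```text
time: 5.98
position: [432.3, 67.3, 51.0]
tool_rot: [3.139, -0.002, 1.565]
contact_force: [-0.2, 0.5, -0.0]
grip_width: 24.9
```

Emit:
{"fn": "drive_tool", "kwargs": {"steps": [{"slide": [0,0,0],"delta_rot": [0,0,0]},{"slide": [0,0,0],"delta_rot": [0,0,0]},{"slide": [0,0,0],"delta_rot": [0,0,0]},{"slide": [0,0,0],"delta_rot": [0,0,0]},{"slide": [0,0,0],"delta_rot": [0,0,0]},{"slide": [0,0,0],"delta_rot": [0,0,0]},{"slide": [0,0,-2],"delta_rot": [0,0,0]},{"slide": [0,0,-5],"delta_rot": [0,0,0]},{"slide": [0,0,-8],"delta_rot": [0,0,0]},{"slide": [0,0,-10],"delta_rot": [0,0,0]},{"slide": [0,0,-10],"delta_rot": [0,0,0]}], "gripper": 0}}

```text
time: 6.9
position: [434.3, 67.7, 154.7]
tool_rot: [3.133, -0.003, 1.564]
contact_force: [1.0, 1.1, -0.4]
grip_width: 85.6
```

Emit:
{"fn": "drive_tool", "kwargs": {"steps": [{"slide": [1,1,0],"delta_rot": [0,0,0]},{"slide": [3.5,3.5,0],"delta_rot": [0,0,0]},{"slide": [6,6,0.5],"delta_rot": [0,0,0]},{"slide": [8.5,8.5,1],"delta_rot": [0,0,0]},{"slide": [11,11,1.5],"delta_rot": [0,0,0]},{"slide": [13.5,13.5,2],"delta_rot": [0,0,0]},{"slide": [16,16.1,2.5],"delta_rot": [0,0,0]},{"slide": [17,17.2,2.5],"delta_rot": [0,0,0]},{"slide": [17,17.2,2.5],"delta_rot": [0,0,0]},{"slide": [17,17.2,2.5],"delta_rot": [0,0,0]},{"slide": [17,17.2,2.5],"delta_rot": [0,0,0]},{"slide": [17,17.2,2.5],"delta_rot": [0,0,0]}]}}

```text
time: 7.9
position: [607.0, 235.3, 131.5]
tool_rot: [3.134, -0.002, 1.564]
contact_force: [0.1, -0.2, 0.4]
grip_width: 85.5
```

```bash
python3 - <<'E'
from h import *
s=telemetry.get_state(); print(s["position"],s["tool_rot"],s["grip_width"],s["contact_force"])
c=vision.capture("top"); W=cloud(c)
P=W[(W[...,2]>70)&(W[...,2]<90)&(np.hypot(W[...,0]-431,W[...,1]-67)<30)]
print(len(P),cv2.minEnclosingCircle(P[:,:2].astype(np.float32)) if len(P)>4 else 0,np.median(P[:,2]) if len(P) else 0)
E
```

```text
[606.97689498 235.34875774 131.49809218] [ 3.13354363e+00 -1.98878579e-03  1.56369625e+00] 85.48870609445329 [ 0.10257995 -0.22392869  0.41294429]
167 ((432.1329345703125, 66.7579116821289), 11.344474792480469) 80.55711986078532
```

Emit:
{"fn": "drive_tool", "kwargs": {"steps": [{"slide": [0.1,0,2],"delta_rot": [0.5,0,-0.4]},{"slide": [0.1,0,4.5],"delta_rot": [0.5,0,-0.4]},{"slide": [0.1,0,7],"delta_rot": [0.5,0,-0.4]},{"slide": [0.1,0,8.3],"delta_rot": [0.5,0,-0.4]},{"slide": [0.1,0,8.7],"delta_rot": [0.5,0,-0.4]},{"slide": [0.1,0,8.7],"delta_rot": [0.5,0,-0.4]},{"slide": [0.1,0,8.7],"delta_rot": [0.5,0,-0.4]}]}}

```text
time: 8.53
position: [608.5, 236.8, 46.0]
tool_rot: [3.14, -0.003, 1.57]
contact_force: [0.9, -0.2, 1.2]
grip_width: 85.3
```

Emit:
{"fn": "drive_tool", "kwargs": {"steps": [{"slide": [0,0,0],"delta_rot": [0,0,0]},{"slide": [0,0,0],"delta_rot": [0,0,0]},{"slide": [0,0,0],"delta_rot": [0,0,0]},{"slide": [0,0,0],"delta_rot": [0,0,0]},{"slide": [0,0,0],"delta_rot": [0,0,0]},{"slide": [0,0,0],"delta_rot": [0,0,0]},{"slide": [0,0,0],"delta_rot": [0,0,0]},{"slide": [0,0,0],"delta_rot": [0,0,0]},{"slide": [0,0,0],"delta_rot": [0,0,0]},{"slide": [0,0,0],"delta_rot": [0,0,0]}], "gripper": 1, "newtons": 25}}

```text
time: 9.37
position: [608.5, 236.7, 46.1]
tool_rot: [3.141, -0.003, 1.57]
contact_force: [-1.6, -0.3, 2.4]
grip_width: 14.4
```

Emit:
{"fn": "drive_tool", "kwargs": {"steps": [{"slide": [0,0,-1],"delta_rot": [0,0,0]},{"slide": [0,0,-3],"delta_rot": [0,0,0]},{"slide": [0,0,-5.5],"delta_rot": [0,0,0]},{"slide": [-0.8,-1.4,-8],"delta_rot": [0,0,0]},{"slide": [-2.3,-4,-8.5],"delta_rot": [0,0,0]},{"slide": [-3.8,-6.5,-8.5],"delta_rot": [0,0,0]},{"slide": [-5.3,-9.1,-8.5],"delta_rot": [0,0,0]},{"slide": [-6.8,-11.7,-8.5],"delta_rot": [0,0,0]},{"slide": [-8.3,-14.3,-8.5],"delta_rot": [0,0,0]},{"slide": [-9.4,-16.2,-8.5],"delta_rot": [0,0,0]},{"slide": [-9.7,-16.7,-8.5],"delta_rot": [0,0,0]},{"slide": [-9.7,-16.7,-8.5],"delta_rot": [0,0,0]},{"slide": [-9.7,-16.7,-8.5],"delta_rot": [0,0,0]},{"slide": [-9.7,-16.7,-8.5],"delta_rot": [0,0,0]}]}}

```text
time: 10.53
position: [442.7, 140.5, 131.2]
tool_rot: [3.139, -0.004, 1.571]
contact_force: [0.0, -0.4, -1.2]
grip_width: 14.4
```

```bash
python3 - <<'E'
from h import *
c=vision.capture("side"); cv2.imwrite("pics/s2.png",c["frame"][150:450,150:550,::-1])
s=telemetry.get_state(); print(s["position"],s["tool_rot"],s["grip_width"],s["contact_force"])
E
```

```text
[442.5549245  140.49691512 130.94686084] [ 3.13960662 -0.00367777  1.57060221] 14.907082573477338 [0.7386988  0.20472144 0.29833425]
```

View pics/s2.png

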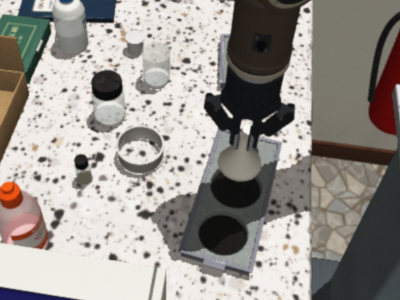

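Emit:
{"fn": "drive_tool", "kwargs": {"steps": [{"slide": [-0.1,-0.1,1],"delta_rot": [0,0,0]},{"slide": [-0.1,-0.1,3],"delta_rot": [0,0,0]},{"slide": [-0.1,-0.1,5],"delta_rot": [0,0,0]},{"slide": [-0.1,-0.1,6.5],"delta_rot": [0,0,0]},{"slide": [-0.1,-0.1,7.2],"delta_rot": [0,0,0]},{"slide": [-0.1,-0.1,7.6],"delta_rot": [0,0,0]},{"slide": [-0.1,-0.1,7.9],"delta_rot": [0,0,0]},{"slide": [-0.1,-0.1,8.0],"delta_rot": [0,0,0]},{"slide": [-0.1,-0.1,8.0],"delta_rot": [0,0,0]},{"slide": [-0.1,-0.1,8.0],"delta_rot": [0,0,0]}]}}

```text
time: 11.42
position: [442.3, 140.0, 51.5]
tool_rot: [3.138, -0.004, 1.571]
contact_force: [-0.7, 0.0, -0.5]
grip_width: 14.3
```

Emit:
{"fn": "drive_tool", "kwargs": {"steps": [{"slide": [0,0,0],"delta_rot": [0,0,0]},{"slide": [0,0,0],"delta_rot": [0,0,0]},{"slide": [0,0,0],"delta_rot": [0,0,0]},{"slide": [0,0,0],"delta_rot": [0,0,0]},{"slide": [0,0,0],"delta_rot": [0,0,0]},{"slide": [0,0,0],"delta_rot": [0,0,0]},{"slide": [0,0,0],"delta_rot": [0,0,0]},{"slide": [0,0,-2],"delta_rot": [0,0,0]},{"slide": [0,0,-5],"delta_rot": [0,0,0]},{"slide": [0,0,-8],"delta_rot": [0,0,0]},{"slide": [0,0,-10],"delta_rot": [0,0,0]},{"slide": [0,0,-12],"delta_rot": [0,0,0]},{"slide": [0,0,-12],"delta_rot": [0,0,0]}], "gripper": 0}}

```text
time: 12.5
position: [443.8, 140.4, 175.1]
tool_rot: [3.133, -0.005, 1.571]
contact_force: [0.7, 0.6, 0.2]
grip_width: 85.1
```

Emit:
{"fn": "drive_tool", "kwargs": {"steps": [{"slide": [-0.5,1,0],"delta_rot": [0.2,-0.1,0]},{"slide": [-2,3.9,0],"delta_rot": [0.5,-0.3,0]},{"slide": [-3.5,6.8,0.5],"delta_rot": [0.5,-0.3,0]},{"slide": [-5,9.7,1],"delta_rot": [0.5,-0.3,0]},{"slide": [-6.5,12.6,1.5],"delta_rot": [0.5,-0.3,0]},{"slide": [-8,15.6,2],"delta_rot": [0.5,-0.3,0]},{"slide": [-9.5,18.5,2.2],"delta_rot": [0.5,-0.3,0]},{"slide": [-11,21.4,2.2],"delta_rot": [0.5,-0.3,0]},{"slide": [-12.2,23.8,2.2],"delta_rot": [0.5,-0.3,0]},{"slide": [-12.5,24.3,2.2],"delta_rot": [0.5,-0.3,0]},{"slide": [-12.5,24.3,2.2],"delta_rot": [0.5,-0.3,0]},{"slide": [-12.5,24.3,2.2],"delta_rot": [0.5,-0.3,0]},{"slide": [-12.5,24.3,2.2],"delta_rot": [0.5,-0.3,0]}]}}

```text
time: 13.58
position: [685.8, 16.5, 153.9]
tool_rot: [-3.14, -0.001, 1.572]
contact_force: [-0.0, 0.2, -0.1]
grip_width: 85.3
```

```bash
python3 - <<'E'
from h import *
s=telemetry.get_state(); print(s["position"],s["tool_rot"])
c=vision.capture("top"); W=cloud(c)
for lo,hi in ((72,80),(40,49)):
  P=W[(W[...,2]>lo)&(W[...,2]<hi)&(np.hypot(W[...,0]-441,W[...,1]-140)<28)]
  print(len(P),cv2.minEnclosingCircle(P[:,:2].astype(np.float32)) if len(P)>4 else 0,np.max(P[:,2]) if len(P) else 0)
E
```

```text
[685.75000386  16.53578907 153.91010749] [-3.14019189e+00 -5.44639164e-04  1.57207385e+00]
19 ((441.6971435546875, 139.0908660888672), 5.830109119415283) 79.10892113501811
126 ((441.16778564453125, 139.37908935546875), 13.952325820922852) 48.615000396233405
```

Emit:
{"fn": "drive_tool", "kwargs": {"steps": [{"slide": [0,0,1.5],"delta_rot": [0,0,0]},{"slide": [0,0,4],"delta_rot": [0,0,0]},{"slide": [0,0,6.5],"delta_rot": [0,0,0]},{"slide": [0,0,8],"delta_rot": [0,0,0]},{"slide": [0,0,8.5],"delta_rot": [0,0,0]},{"slide": [0,0,8.5],"delta_rot": [0,0,0]},{"slide": [0,0,8.5],"delta_rot": [0,0,0]}]}}

```text
time: 14.22
position: [686.0, 17.3, 70.4]
tool_rot: [3.141, -0.001, 1.573]
contact_force: [0.0, -0.1, 0.8]
grip_width: 85.3
```

Emit:
{"fn": "drive_tool", "kwargs": {"steps": [{"slide": [0,0,0],"delta_rot": [0,0,0]},{"slide": [0,0,0],"delta_rot": [0,0,0]},{"slide": [0,0,0],"delta_rot": [0,0,0]},{"slide": [0,0,0],"delta_rot": [0,0,0]},{"slide": [0,0,0],"delta_rot": [0,0,0]},{"slide": [0,0,0],"delta_rot": [0,0,0]},{"slide": [0,0,0],"delta_rot": [0,0,0]}], "gripper": 1, "newtons": 50}}

```text
time: 14.8
position: [687.1, 17.5, 72.4]
tool_rot: [3.139, -0.001, 1.573]
contact_force: [-0.2, 0.3, 6.5]
grip_width: 52.0
```

Emit:
{"fn": "drive_tool", "kwargs": {"steps": [{"slide": [0,0,-1],"delta_rot": [0,0,0]},{"slide": [0,0,-3],"delta_rot": [0,0,0]},{"slide": [0,0,-5.5],"delta_rot": [0,0,0]},{"slide": [0.6,-0.7,-8],"delta_rot": [0,0,0]},{"slide": [2.4,-2.6,-9],"delta_rot": [0,0,0]},{"slide": [4.4,-4.8,-9],"delta_rot": [0,0,0]},{"slide": [6.4,-7,-9],"delta_rot": [0,0,0]},{"slide": [8.4,-9.2,-9],"delta_rot": [0,0,0]},{"slide": [10.4,-11.4,-9],"delta_rot": [0,0,0]},{"slide": [12.4,-13.6,-9],"delta_rot": [0,0,0]},{"slide": [14.4,-15.8,-9],"delta_rot": [0,0,0]},{"slide": [16.4,-18,-9],"delta_rot": [0,0,0]},{"slide": [18.4,-20.2,-9],"delta_rot": [0,0,0]},{"slide": [20.2,-22.2,-9],"delta_rot": [0,0,0]},{"slide": [21.2,-23.3,-9],"delta_rot": [0,0,0]},{"slide": [21.2,-23.3,-9],"delta_rot": [0,0,0]},{"slide": [21.2,-23.3,-9],"delta_rot": [0,0,0]},{"slide": [21.2,-23.3,-9],"delta_rot": [0,0,0]}]}}

```text
time: 16.3
position: [454.2, 228.2, 162.4]
tool_rot: [3.137, -0.001, 1.572]
contact_force: [-0.2, 0.1, -1.6]
grip_width: 52.0
```

```bash
python3 - <<'E'
from h import *
c=vision.capture("side"); cv2.imwrite("pics/s3.png",c["frame"][150:450,150:550,::-1])
s=telemetry.get_state(); print(s["position"],s["tool_rot"],s["grip_width"],s["contact_force"])
E
```

```text
[454.29402818 227.97375505 162.16544288] [ 3.13778921e+00 -4.47382209e-04  1.57142461e+00] 51.67844892051731 [ 0.39731729 -0.65320509 -1.56106656]
```

View pics/s3.png

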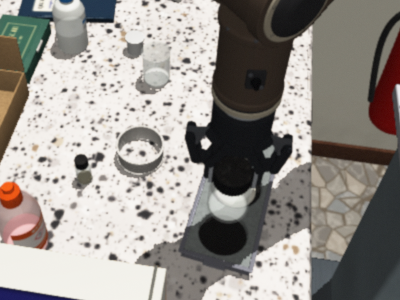

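Emit:
{"fn": "drive_tool", "kwargs": {"steps": [{"slide": [0.1,0,1],"delta_rot": [0.2,0,0]},{"slide": [0.1,0,3],"delta_rot": [0.2,0,0]},{"slide": [0.1,0,5],"delta_rot": [0.2,0,0]},{"slide": [0.1,0,6.6],"delta_rot": [0.2,0,0]},{"slide": [0.1,0,7.4],"delta_rot": [0.2,0,0]},{"slide": [0.1,0,7.9],"delta_rot": [0.2,0,0]},{"slide": [0.1,0,8.2],"delta_rot": [0.2,0,0]},{"slide": [0.1,0,8.4],"delta_rot": [0.2,0,0]},{"slide": [0.1,0,8.5],"delta_rot": [0.2,0,0]},{"slide": [0.1,0,8.5],"delta_rot": [0.2,0,0]},{"slide": [0.1,0,8.5],"delta_rot": [0.2,0,0]}]}}

```text
time: 17.27
position: [455.0, 229.2, 77.7]
tool_rot: [3.14, -0.001, 1.571]
contact_force: [-0.0, -0.2, -0.9]
grip_width: 52.1
```

Emit:
{"fn": "drive_tool", "kwargs": {"steps": [{"slide": [0,0,0],"delta_rot": [0,0,0]},{"slide": [0,0,0],"delta_rot": [0,0,0]},{"slide": [0,0,0],"delta_rot": [0,0,0]},{"slide": [0,0,0],"delta_rot": [0,0,0]},{"slide": [0,0,0],"delta_rot": [0,0,0]},{"slide": [0,0,0],"delta_rot": [0,0,0]},{"slide": [0,0,-2],"delta_rot": [0,0,0]},{"slide": [0,0,-5],"delta_rot": [0,0,0]},{"slide": [0,0,-7],"delta_rot": [0,0,0]},{"slide": [0,0,-8.5],"delta_rot": [0,0,0]},{"slide": [0,0,-8.5],"delta_rot": [0,0,0]}], "gripper": 0}}

```text
time: 18.18
position: [456.4, 230.2, 165.9]
tool_rot: [3.136, -0.003, 1.571]
contact_force: [0.3, 0.6, -0.0]
grip_width: 85.6
```

Emit:
{"fn": "drive_tool", "kwargs": {"steps": [{"slide": [-0.3,1,0],"delta_rot": [0.1,0,0]},{"slide": [-1.2,4,0],"delta_rot": [0.3,-0.2,0]},{"slide": [-2.1,7,0.5],"delta_rot": [0.3,-0.2,0]},{"slide": [-2.9,10,1],"delta_rot": [0.3,-0.2,0]},{"slide": [-3.8,13,2],"delta_rot": [0.3,-0.2,0]},{"slide": [-4.7,16,2.5],"delta_rot": [0.3,-0.2,0]},{"slide": [-5.6,19,3],"delta_rot": [0.3,-0.2,0]},{"slide": [-6.5,22,3.5],"delta_rot": [0.3,-0.2,0]},{"slide": [-7,23.7,3.5],"delta_rot": [0.3,-0.2,0]},{"slide": [-7.1,24.1,3.5],"delta_rot": [0.3,-0.2,0]},{"slide": [-7.1,24.1,3.5],"delta_rot": [0.3,-0.2,0]},{"slide": [-7.1,24.1,3.5],"delta_rot": [0.3,-0.2,0]},{"slide": [-7.1,24.1,3.5],"delta_rot": [0.3,-0.2,0]}]}}

```text
time: 19.27
position: [696.4, 160.4, 131.8]
tool_rot: [-3.141, 0.0, 1.573]
contact_force: [0.3, 0.1, 0.2]
grip_width: 85.4
```

```bash
python3 - <<'E'
from h import *
s=telemetry.get_state(); print(s["position"],s["tool_rot"])
c=vision.capture("top"); W=cloud(c)
P=W[(W[...,2]>100)&(W[...,2]<110)&(np.hypot(W[...,0]-454,W[...,1]-229)<40)]
print(len(P),cv2.minEnclosingCircle(P[:,:2].astype(np.float32)) if len(P)>4 else 0,np.median(P[:,2]) if len(P) else 0)
E
```

```text
[696.40925696 160.37576744 131.81093941] [-3.14125051e+00  2.40350267e-04  1.57281691e+00]
454 ((453.669921875, 229.638671875), 26.171350479125977) 104.22708100055868
```

Emit:
{"fn": "drive_tool", "kwargs": {"steps": [{"slide": [-0.1,0.1,1.5],"delta_rot": [0,0,0]},{"slide": [-0.1,0.1,4],"delta_rot": [0,0,0]},{"slide": [-0.1,0.1,7],"delta_rot": [0,0,0]},{"slide": [-0.1,0.1,9],"delta_rot": [0,0,0]},{"slide": [-0.1,0.1,10],"delta_rot": [0,0,0]},{"slide": [-0.1,0.1,10.1],"delta_rot": [0,0,0]},{"slide": [-0.1,0.1,10.1],"delta_rot": [0,0,0]}]}}

```text
time: 19.9
position: [697.2, 159.7, 31.1]
tool_rot: [-3.141, 0.0, 1.574]
contact_force: [0.5, 0.3, 0.1]
grip_width: 85.3
```

Emit:
{"fn": "drive_tool", "kwargs": {"steps": [{"slide": [0,0,0],"delta_rot": [0,0,0]},{"slide": [0,0,0],"delta_rot": [0,0,0]},{"slide": [0,0,0],"delta_rot": [0,0,0]},{"slide": [0,0,0],"delta_rot": [0,0,0]},{"slide": [0,0,0],"delta_rot": [0,0,0]},{"slide": [0,0,0],"delta_rot": [0,0,0]},{"slide": [0,0,0],"delta_rot": [0,0,0]},{"slide": [0,0,0],"delta_rot": [0,0,0]},{"slide": [0,0,0],"delta_rot": [0,0,0]}], "gripper": 1, "newtons": 30}}

```text
time: 20.65
position: [697.7, 159.8, 32.0]
tool_rot: [3.141, 0.0, 1.573]
contact_force: [-0.5, -0.9, 6.3]
grip_width: 24.9
```

Emit:
{"fn": "drive_tool", "kwargs": {"steps": [{"slide": [0,0,-1.5],"delta_rot": [0,0,0]},{"slide": [0,0,-4.5],"delta_rot": [0,0,0]},{"slide": [0,0,-7.5],"delta_rot": [0,0,0]},{"slide": [-1.2,-0.8,-9.5],"delta_rot": [0,0,0]},{"slide": [-3.7,-2.5,-10],"delta_rot": [0,0,0]},{"slide": [-6.5,-4.5,-10],"delta_rot": [0,0,0]},{"slide": [-9.4,-6.5,-10],"delta_rot": [0,0,0]},{"slide": [-12.4,-8.5,-10],"delta_rot": [0,0,0]},{"slide": [-15.4,-10.6,-10],"delta_rot": [0,0,0]},{"slide": [-18.4,-12.7,-10],"delta_rot": [0,0,0]},{"slide": [-21.4,-14.7,-10],"delta_rot": [0,0,0]},{"slide": [-24.4,-16.8,-10],"delta_rot": [0,0,0]},{"slide": [-27.4,-18.9,-10],"delta_rot": [0,0,0]},{"slide": [-30.4,-20.9,-10],"delta_rot": [0,0,0]},{"slide": [-33,-22.7,-10],"delta_rot": [0,0,0]},{"slide": [-34.4,-23.6,-10],"delta_rot": [0,0,0]},{"slide": [-34.7,-23.8,-10],"delta_rot": [0,0,0]},{"slide": [-34.7,-23.8,-10],"delta_rot": [0,0,0]},{"slide": [-34.7,-23.8,-10],"delta_rot": [0,0,0]},{"slide": [-34.7,-23.8,-10],"delta_rot": [0,0,0]}]}}

```text
time: 22.32
position: [461.5, -186.4, 132.2]
tool_rot: [3.14, -0.0, 1.575]
contact_force: [0.3, 1.1, -0.1]
grip_width: 25.2
```

```bash
python3 - <<'E'
from h import *
c=vision.capture("side"); cv2.imwrite("pics/s4.png",c["frame"][100:400,200:600,::-1])
s=telemetry.get_state(); print(s["position"],s["tool_rot"],s["grip_width"],s["contact_force"])
E
```

```text
[ 461.47928869 -186.31256534  132.10962308] [ 3.14007016e+00 -4.03742113e-04  1.57584135e+00] 24.834881740494577 [-0.08563841  0.11353306 -0.71866529]
```

View pics/s4.png

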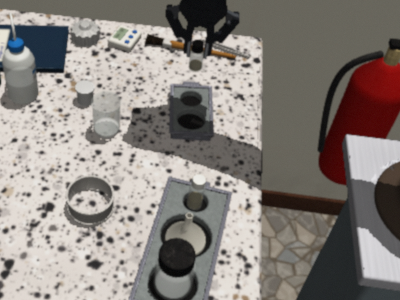

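Emit:
{"fn": "drive_tool", "kwargs": {"steps": [{"slide": [-0.1,-0.1,1],"delta_rot": [0,0,0]},{"slide": [-0.1,-0.1,3.5],"delta_rot": [0,0,0]},{"slide": [-0.1,-0.1,6],"delta_rot": [0,0,0]},{"slide": [-0.1,-0.1,7.8],"delta_rot": [0,0,0]},{"slide": [-0.1,-0.1,8.6],"delta_rot": [0,0,0]},{"slide": [-0.1,-0.1,9.1],"delta_rot": [0,0,0]},{"slide": [-0.1,-0.1,9.4],"delta_rot": [0,0,0]},{"slide": [-0.1,-0.1,9.5],"delta_rot": [0,0,0]},{"slide": [-0.1,-0.1,9.6],"delta_rot": [0,0,0]},{"slide": [-0.1,-0.1,9.6],"delta_rot": [0,0,0]}]}}

```text
time: 23.2
position: [461.2, -187.5, 37.0]
tool_rot: [3.139, 0.0, 1.576]
contact_force: [-0.2, 0.3, 0.1]
grip_width: 25.2
```

Emit:
{"fn": "drive_tool", "kwargs": {"steps": [{"slide": [0,0,0],"delta_rot": [0,0,0]},{"slide": [0,0,0],"delta_rot": [0,0,0]},{"slide": [0,0,0],"delta_rot": [0,0,0]},{"slide": [0,0,0],"delta_rot": [0,0,0]},{"slide": [0,0,0],"delta_rot": [0,0,0]},{"slide": [0,0,0],"delta_rot": [0,0,0]},{"slide": [0,0,0],"delta_rot": [0,0,0]},{"slide": [0,0,-2],"delta_rot": [0,0,0]},{"slide": [0,0,-5],"delta_rot": [0,0,0]},{"slide": [0,0,-8],"delta_rot": [0,0,0]},{"slide": [0,0,-10],"delta_rot": [0,0,0]},{"slide": [0,0,-10],"delta_rot": [0,0,0]}], "gripper": 0}}

```text
time: 24.2
position: [463.3, -188.1, 141.1]
tool_rot: [3.133, 0.003, 1.576]
contact_force: [0.2, 0.1, -0.3]
grip_width: 85.3
```

Emit:
{"fn": "drive_tool", "kwargs": {"steps": [{"slide": [0.1,1,0],"delta_rot": [0.2,0.1,0.1]},{"slide": [0.4,3.6,0],"delta_rot": [0.5,0.2,0.3]},{"slide": [0.8,6.4,0.5],"delta_rot": [0.5,0.2,0.3]},{"slide": [1.1,9.2,1],"delta_rot": [0.5,0.2,0.3]},{"slide": [1.4,12,1.5],"delta_rot": [0.5,0.2,0.3]},{"slide": [1.8,14.8,2],"delta_rot": [0.5,0.2,0.3]},{"slide": [2.1,17.6,2],"delta_rot": [0.5,0.2,0.3]},{"slide": [2.4,20.2,2],"delta_rot": [0.5,0.2,0.3]},{"slide": [2.5,21.1,2],"delta_rot": [0.5,0.2,0.3]},{"slide": [2.5,21.1,2],"delta_rot": [0.5,0.2,0.3]},{"slide": [2.5,21.1,2],"delta_rot": [0.5,0.2,0.3]},{"slide": [2.5,21.1,2],"delta_rot": [0.5,0.2,0.3]}]}}

```text
time: 25.2
position: [673.0, -162.6, 122.3]
tool_rot: [-3.14, -0.0, 1.57]
contact_force: [-0.0, -0.5, 0.6]
grip_width: 85.2
```

```bash
python3 - <<'E'
from h import *
s=telemetry.get_state(); print(s["position"],s["tool_rot"])
c=vision.capture("top"); W=cloud(c)
P=W[(W[...,2]>60)&(W[...,2]<72)&(np.hypot(W[...,0]-460,W[...,1]+187)<28)]
print(len(P),cv2.minEnclosingCircle(P[:,:2].astype(np.float32)) if len(P)>4 else 0,np.median(P[:,2]) if len(P) else 0)
E
```

```text
[ 672.95082335 -162.61693333  122.25425203] [-3.14004907e+00 -2.48285846e-04  1.56998441e+00]
160 ((461.8738708496094, -186.8738250732422), 10.964042663574219) 66.96579991664692
```

Emit:
{"fn": "drive_tool", "kwargs": {"steps": [{"slide": [0,0.1,1.5],"delta_rot": [0,0,0]},{"slide": [0,0.1,4],"delta_rot": [0,0,0]},{"slide": [0,0.1,7],"delta_rot": [0,0,0]},{"slide": [0,0.1,9],"delta_rot": [0,0,0]},{"slide": [0,0.1,10],"delta_rot": [0,0,0]},{"slide": [0,0.1,10.1],"delta_rot": [0,0,0]},{"slide": [0,0.1,10.1],"delta_rot": [0,0,0]}]}}

```text
time: 25.83
position: [673.5, -163.0, 21.4]
tool_rot: [-3.14, -0.0, 1.569]
contact_force: [-0.5, 0.4, 0.1]
grip_width: 85.4
```

Emit:
{"fn": "drive_tool", "kwargs": {"steps": [{"slide": [0,0,0],"delta_rot": [0,0,0]},{"slide": [0,0,0],"delta_rot": [0,0,0]},{"slide": [0,0,0],"delta_rot": [0,0,0]},{"slide": [0,0,0],"delta_rot": [0,0,0]},{"slide": [0,0,0],"delta_rot": [0,0,0]},{"slide": [0,0,0],"delta_rot": [0,0,0]},{"slide": [0,0,0],"delta_rot": [0,0,0]},{"slide": [0,0,0],"delta_rot": [0,0,0]}], "gripper": 1, "newtons": 60}}

```text
time: 26.5
position: [674.7, -163.2, 23.2]
tool_rot: [3.141, 0.0, 1.569]
contact_force: [-0.7, 1.0, 6.4]
grip_width: 36.8
```

Emit:
{"fn": "drive_tool", "kwargs": {"steps": [{"slide": [0,0,-1],"delta_rot": [0,0,0]},{"slide": [0,0,-3],"delta_rot": [0,0,0]},{"slide": [0,0,-5.5],"delta_rot": [0,0,0]},{"slide": [0,0,-8],"delta_rot": [0,0,0]},{"slide": [0.1,-0.8,-9.5],"delta_rot": [0,0,0]},{"slide": [0.4,-2.8,-10],"delta_rot": [0,0,0]},{"slide": [0.8,-5.2,-10],"delta_rot": [0,0,0]},{"slide": [1.2,-7.8,-10],"delta_rot": [0,0,0]},{"slide": [1.6,-10.5,-10],"delta_rot": [0,0,0]},{"slide": [2,-13.2,-10],"delta_rot": [0,0,0]},{"slide": [2.4,-15.9,-10],"delta_rot": [0,0,0]},{"slide": [2.8,-18.6,-10],"delta_rot": [0,0,0]},{"slide": [3.1,-20.8,-10],"delta_rot": [0,0,0]},{"slide": [3.3,-21.8,-10],"delta_rot": [0,0,0]},{"slide": [3.3,-22,-10],"delta_rot": [0,0,0]},{"slide": [3.3,-22,-10],"delta_rot": [0,0,0]},{"slide": [3.3,-22,-10],"delta_rot": [0,0,0]}]}}

```text
time: 27.92
position: [456.2, -130.0, 123.4]
tool_rot: [3.139, 0.001, 1.569]
contact_force: [0.1, 0.6, -3.4]
grip_width: 36.5
```

```bash
python3 - <<'E'
from h import *
c=vision.capture("side"); cv2.imwrite("pics/s5.png",cv2.resize(c["frame"][90:290,250:500,::-1],None,fx=2,fy=2))
s=telemetry.get_state(); print(s["position"],s["tool_rot"],s["grip_width"],s["contact_force"])
E
```

```text
[ 456.3052289  -129.91954516  123.26658111] [3.13882834e+00 3.38426683e-04 1.56944823e+00] 36.61208994872535 [ 0.44000509 -0.92002918 -3.51193158]
```

View pics/s5.png

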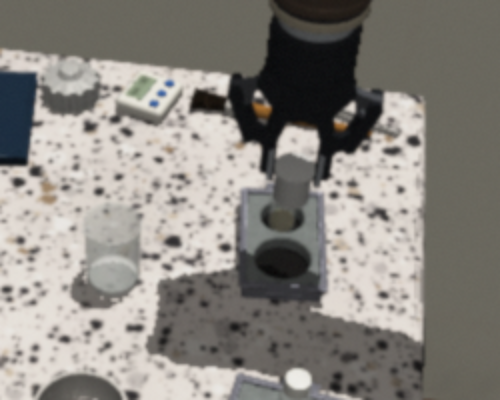

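Emit:
{"fn": "drive_tool", "kwargs": {"steps": [{"slide": [0,-0.1,1],"delta_rot": [0,0,0]},{"slide": [0,-0.1,3.5],"delta_rot": [0,0,0]},{"slide": [0,-0.1,6],"delta_rot": [0,0,0]},{"slide": [0,-0.1,7.8],"delta_rot": [0,0,0]},{"slide": [0,-0.1,8.6],"delta_rot": [0,0,0]},{"slide": [0,-0.1,9.1],"delta_rot": [0,0,0]},{"slide": [0,-0.1,9.4],"delta_rot": [0,0,0]},{"slide": [0,-0.1,9.5],"delta_rot": [0,0,0]},{"slide": [0,-0.1,9.5],"delta_rot": [0,0,0]},{"slide": [0,-0.1,9.5],"delta_rot": [0,0,0]}]}}

```text
time: 28.8
position: [456.2, -130.2, 29.0]
tool_rot: [3.137, 0.001, 1.569]
contact_force: [-0.6, 0.6, -3.6]
grip_width: 36.9
```

Emit:
{"fn": "drive_tool", "kwargs": {"steps": [{"slide": [0,0,0],"delta_rot": [0,0,0]},{"slide": [0,0,0],"delta_rot": [0,0,0]},{"slide": [0,0,0],"delta_rot": [0,0,0]},{"slide": [0,0,0],"delta_rot": [0,0,0]},{"slide": [0,0,0],"delta_rot": [0,0,0]},{"slide": [0,0,0],"delta_rot": [0,0,0]},{"slide": [0,0,0],"delta_rot": [0,0,0]},{"slide": [0,0,-2],"delta_rot": [0,0,0]},{"slide": [0,0,-5],"delta_rot": [0,0,0]},{"slide": [0,0,-8],"delta_rot": [0,0,0]},{"slide": [0,0,-12],"delta_rot": [0,0,0]},{"slide": [0,0,-16],"delta_rot": [0,0,0]},{"slide": [-4,0,-19],"delta_rot": [0,0,0]},{"slide": [-8,0,-19],"delta_rot": [0,0,0]},{"slide": [-12,0,-19],"delta_rot": [0,0,0]},{"slide": [-16,0,-19],"delta_rot": [0,0,0]},{"slide": [-20,0,-19],"delta_rot": [0,0,0]},{"slide": [-22,0,-19],"delta_rot": [0,0,0]},{"slide": [-22,0,-19],"delta_rot": [0,0,0]},{"slide": [-22,0,-19],"delta_rot": [0,0,0]}], "gripper": 0}}

```text
time: 30.47
position: [454.4, -350.9, 218.5]
tool_rot: [3.138, -0.0, 1.567]
contact_force: [1.1, 0.4, -0.6]
grip_width: 85.2
```

```bash
python3 - <<'E'
from h import *
c=vision.capture("top"); cv2.imwrite("pics/t6.png",c["frame"][:,:,::-1])
s=telemetry.get_state(); print(s["position"],s["tool_rot"],s["grip_width"],s["contact_force"],abs(s["joint_velocities"]).max())
W=cloud(c);T=cloud(dict(np.load("top0.npz")))
S=cloud(vision.capture("side"))
for n,x,y,zt,r,t in (("jar",454,229,105,40,4),("funnel",441.5,140,77,30,4),("tall",431.4,67.5,81,30,5),("plunger",455.1,-129.3,44,27,4),("short",460.2,-187,67,28,5),("beaker",618,-89,79,40,5),("sieve",612,95,36,55,5)):
    for C in (W,S,T):
        P=C[(np.abs(C[...,2]-zt)<t)&(np.hypot(C[...,0]-x,C[...,1]-y)<r)]
        if len(P)>4:
            q,rr=cv2.minEnclosingCircle(P[:,:2].astype(np.float32)); print(n,len(P),np.round(q,1),round(rr,1),np.round(np.median(P[:,2]),1))
E
```

```text
[ 455.00332039 -349.30803972  218.70695695] [ 3.13793382e+00 -4.51183509e-04  1.56915393e+00] 85.69477309594602 [-0.39293982  0.50675001  0.13698769] 0.02079456337307548
jar 922 [454.3 227. ] 27.1 104.2
jar 928 [454.9 227.9] 27.7 105.3
funnel 18 [441.7 138.9] 5.8 76.7
funnel 38 [441.9 139.9] 6.3 76.4
tall 159 [432.1  67. ] 11.2 81.0
tall 131 [431.8  67.5] 11.8 81.3
plunger 451 [ 455.8 -129.5] 19.5 44.1
plunger 237 [ 456.3 -129.5] 20.2 45.3
short 156 [ 461.7 -186.9] 11.3 67.2
short 87 [ 460.5 -187. ] 12.2 67.3
beaker 200 [618.  -88.7] 28.9 77.3
beaker 167 [618.  -90.2] 29.5 77.5
beaker 193 [618.2 -88.8] 29.0 77.6
sieve 333 [612.7  95.4] 41.8 35.6
sieve 378 [612.8  95.5] 42.9 36.3
sieve 335 [613.   95.4] 41.7 35.9
```

View pics/t6.png

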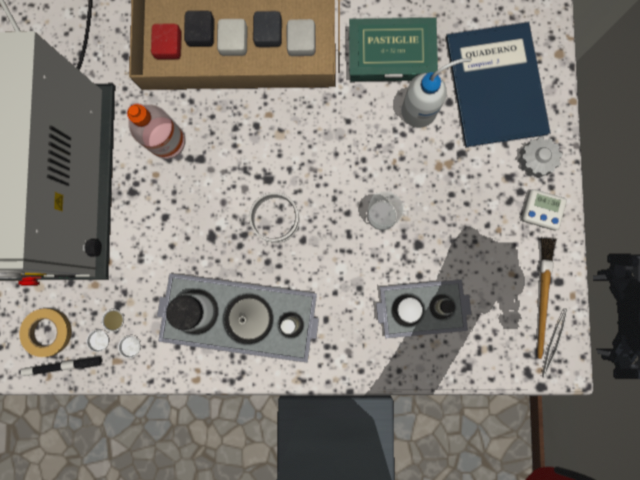

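The picture shows all five items in their wells: jar (190,312), funnel (248,318), tall vial (291,325), plunger (409,309), short vial (443,306). The beaker and sieve have not moved, and the arm is clear.

```bash
python3 -c "
from station import arm; print(arm.sign_off())"
```

```text
the job is handed in; nothing more can be done
None
```

Both kits are made up and the job is handed in, at about 30 s of robot time. The jar, funnel and tall vial stand in the three-well tray, and the plunger and short vial in the two-well tray.

My last check, from both cameras, put every item within about 3 mm of its well centre in x and y. Each top was within about 1.5 mm of its expected height. The items look upright in the pictures, but I did not measure their tilt.

The beaker and ring sieve were within about 1 mm of where they started. The gripper was open and clear of everything. No check failed or disagreed beyond the 1–2 mm camera calibration error.

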